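# Sort salvaged amplifier parts into the sample trays

## Robot

A 7-joint arm with a two-finger parallel gripper is mounted at the origin on a cart in front of the work surface, level with it; the furniture and walls round the work are solid. World frame = base frame: x ahead of the robot, y to its left, z up, the work surface at z = 0. Lengths are in mm, angles in rad, forces in N, time in s.
With the tool pointing down it reaches from about 425 to 950 mm from the base axis. Payload 16.7 kg.
Tool frame: the origin (TCP) lies between the finger pads; the fingertips stand 17 mm ahead of it and the grasp point (between the pads) lies 2 mm behind it; z points along the fingers, y is the line along which they close (so a half turn about z gives the same grasp; the last joint's range is limited). The gripper opens to 94 mm and grips with 3 to 60 N. Pads are 16 mm wide; open, the fingers measure 119 mm over their backs; the gripper's body (75 mm by 177 mm) begins 78 mm behind the grasp point.
Start: joints at [-1.365, 0.426, 0.074, 1.606, -0.034, 1.111, -0.067], TCP at [235.132, 632.683, 222.467] pointing down, gripper open.
Joint ranges: [-2.85, 2.85], [-0.5, 2.14], [-1.23, 1.37], [0.21, 2.46], [-1.02, 4.16], [0.16, 2.05], [-2.73, 2.73]. Speed limits (rad/s): [1.89, 1.89, 2.39, 2.39, 3.01, 3.01, 3.01].

## Interface

Orientations are given as a 3x3 rotation matrix whose columns are the frame's x, y, z axes.
In Python, from plant import arm, vision gives the robot as it stands.
- The arm moves only by the shell command python3 -m jog 'ROWS' [FORCE]. ROWS is JSON, a list of rows, each a list of 7 numbers: the shift along the tool's x, y, z in cm, then the turn, a rotation vector about the tool's x, y, z in degrees, then the opening, from -1 (shut) to 1 (fully open). A call has exactly 8 rows; each row shifts and turns the commanded pose from where the row before left it, along the tool's axes as they then stand; what a row does not reach is not made up. A row lasts 1/8 s, in which the tool goes at most 62.5 mm and 10.7 degrees, less where a joint would pass 70% of its speed; a pose out of reach is approached as far as the arm can. A call with a gripper value outside its range is refused whole. The fingers move at their own pace and stop on an object; FORCE is the grip in N (left out, the last holds). Time passes only in rows, so rows that do not move let the fingers close, or fill a call up. It gives the time, the measured TCP pose, the force, the opening and the grip force at its end, in the units of the state.
- arm.sense(): the state, without advancing time (a new reading comes with each control period).
- vision.read_camera(name): name is "side" or "top" or "wrist"; returns a dict with "pixels" (400x640x3 uint8, red, green, blue), "camera_matrix" (3x3 intrinsics, pixels), "dist" ([k1, k2, p1, p2, k3] as OpenCV has them; the pictures are not rectified), "world_from_camera" (4x4, takes a point from camera to world coordinates); the wrist camera has in their place "T_tool_cam" (4x4, takes a point from camera to tool coordinates, whose origin is the TCP and whose axes are the flange's). Camera axes: x right, y down, z forward; pixel columns grow to the right and rows downward; lengths in mm; the calibration is good to about 2 mm. A picture is of the moment at which its call begins: read the wrist's pose just before it. There is no depth.
- arm.sign_off(): hands the job in; it is judged then, once.
The state is a dict: "t": time; "qpos": joint angles; "joint_vel": joint speeds; "effort": joint torques, N m; "eef_pos": TCP position; "tcp_rot": TCP orientation; "wrist_force": force on the tool from outside, world axes, zero at the start; "torque": the same for the moment, N m; "width": finger opening in mm; "gripper_force": force on a finger pad.
Only numpy, scipy, OpenCV 4.12 (cv2) and the standard library are available. Lean on these libraries where they do the work, as an engineer would, in place of code of your own. Each camera call takes 0.05 s, during which the arm holds its last target. There are 200 camera calls.

## Task

Sort the four loose parts lying on the dark mat in front of the three trays: put each into the large front compartment of the tray whose small rear compartment shows a sample of its kind - the two capacitors of different size, the heat sink and the knob. Each must end lying on the tray floor, not on another part, the same way up as it lies now; leave the tin and the pliers where they are.

Things in the scene. Friction and masses are not known exactly. Their poses are not given: they have to be found in the camera images.
- cap_large: The larger loose capacitor: a blue can lying down, 53 mm long (its y), 35 mm in width (its x) and height; it does not roll. Loose, on a fixed dark mat 2 mm thick. Origin: centre of its underside as it lies at the start; z up.
- cap_small: The smaller loose capacitor: a tan axial cylinder lying down, 38 mm long (its y), 17 mm in diameter; it may roll. Loose, on a fixed dark mat 2 mm thick. Origin: centre of its underside as it lies at the start; z up.
- heat_sink: Small finned heat sink of bare aluminium, fins up, 40 mm long (its y), 30 mm wide (its x), 24 mm high; its sides are solid. Loose, on a fixed dark mat 2 mm thick. Origin: centre of its underside as it lies at the start; z up.
- knob: Plain round aluminium knob standing flat, 31 mm in diameter, 16 mm high. Loose, on a fixed dark mat 2 mm thick. Origin: centre of its underside as it lies at the start; z up.
- tray_capacitors: One of three equal low plywood trays, fixed, 145 (x) x 122 (y) x 22 mm; walls 3, floor 4 mm thick. Origin: centre of underside; x points to the sample end, away from the robot, z up. A 22 mm cross wall divides it: large empty front compartment (inside x -69.5 to +22.5, y -58 to +58 mm) and small rear one (x +25.5 to +69.5) with a fixed sample: a black capacitor, 22 mm thick.
- tray_heatsinks: One of three equal low plywood trays, fixed, 145 (x) x 122 (y) x 22 mm; walls 3, floor 4 mm thick. Origin: centre of underside; x points to the sample end, away from the robot, z up. A 22 mm cross wall divides it: large empty front compartment (inside x -69.5 to +22.5, y -58 to +58 mm) and small rear one (x +25.5 to +69.5) with a fixed sample: a finned heat sink, 24 mm high.
- tray_knobs: One of three equal low plywood trays, fixed, 145 (x) x 122 (y) x 22 mm; walls 3, floor 4 mm thick. Origin: centre of underside; x points to the sample end, away from the robot, z up. A 22 mm cross wall divides it: large empty front compartment (inside x -69.5 to +22.5, y -58 to +58 mm) and small rear one (x +25.5 to +69.5) with a fixed sample: a round knob, 16 mm high.
- paste_tin: Bystander: round green tin, 65 mm in diameter, 30 mm high, loose, at the right of the work. Origin: centre of its underside.
- combi_pliers: Bystander: blue-handled pliers lying flat, 139 x 44 x 11 mm, loose, at the left of the work. Origin: centre of its underside.
There are look-alikes about, which are no part of the job. What is shaped like the cap_large but yellow is not meant.

How it is judged (in metres and radians):
At the end, for the whole second after the job is handed in: All four at rest in front compartments of the trays with their kind of sample: part centre -63 to +16 mm in tray x, within 52 mm in y, origin below 12 mm over the tray underside (small capacitor, which may roll: 28 mm), tilted under 0.2 rad (small capacitor: axis within 0.27 rad of level) (x of cap_large in the frame of tray_capacitors between -0.063 and 0.016 m and y of cap_large in the frame of tray_capacitors between -0.052 and 0.052 m and z of cap_large in the frame of tray_capacitors below 0.012 m and linear speed of each of cap_large, cap_small, heat_sink, knob below 0.02 m/s and angle between each of cap_large, heat_sink, knob's own z axis and vertical below 0.2 rad and x of cap_small in the frame of tray_capacitors between -0.063 and 0.016 m and y of cap_small in the frame of tray_capacitors between -0.052 and 0.052 m and z of cap_small in the frame of tray_capacitors below 0.028 m and angle between cap_small's own y axis and vertical between 1.3 and 1.84 rad and x of heat_sink in the frame of tray_heatsinks between -0.063 and 0.016 m and y of heat_sink in the frame of tray_heatsinks between -0.052 and 0.052 m and z of heat_sink in the frame of tray_heatsinks below 0.012 m and x of knob in the frame of tray_knobs between -0.063 and 0.016 m and y of knob in the frame of tray_knobs between -0.052 and 0.052 m and z of knob in the frame of tray_knobs below 0.012 m); the robot touches nothing.
It fails at once if the tin was moved by more than 20 mm (distance of paste_tin from where it was at the start of the episode above 0.02 m).
It fails at once if the pliers were moved by more than 20 mm (distance of combi_pliers from where it was at the start of the episode above 0.02 m).
It also fails if it takes over 88 s, if anything falls off the work surface, if the arm or the gripper's body presses on something with over 40 N, if the wrist force passes 120 N, or if a joint passes its speed limit or range.

## Working session

There is one attempt and no reset: what is moved stays moved. The work goes in short steps, Python scripts to look and compute and a shell command to move; the robot and the scene stay as the last step left them, time stands still between calls to the robot, and variables do not carry over. Pictures are saved under pics/ and viewed, at most 14 in all, crops included, and the job is handed in when it is done.

```bash
mkdir -p pics; cat > h.py <<'E'
import numpy as np, cv2
from plant import arm, vision
def snap(name, fn):
    s=arm.sense(); c=vision.read_camera(name)
    cv2.imwrite('pics/'+fn,c['pixels'][:,:,::-1])
    if name=='wrist':
        T=np.eye(4);T[:3,:3]=np.array(s['tcp_rot']);T[:3,3]=s['eef_pos']
        M=T@np.array(c['T_tool_cam'])
    else: M=np.array(c['world_from_camera'])
    np.savez('pics/'+fn[:-4]+'.npz',K=c['camera_matrix'],d=c['dist'],M=M)
    return c['pixels']
def ray(fn,uv,z):
    f=np.load('pics/'+fn+'.npz'); M=f['M']
    p=cv2.undistortPoints(np.array(uv,float).reshape(-1,1,2),f['K'],f['d'])[:,0]
    D=np.c_[p,np.ones(len(p))]@M[:3,:3].T; o=M[:3,3]
    return o+D*((z-o[2])/D[:,2])[:,None]
E
python3 - <<'E'
from h import *
snap('top','top1.png');snap('side','side1.png')
s=arm.sense();print(s['tcp_rot'],s['eef_pos'],s['t'],s['width'])
for n in('top1','side1'):print(np.load(f'pics/{n}.npz')['M'])
E
```

```text
[[-9.37348357e-01  3.48393362e-01 -3.49605746e-04]
 [ 3.48393535e-01  9.37347759e-01 -1.06048556e-03]
 [-4.17639658e-05 -1.11584478e-03 -9.99999377e-01]] [235.02276031 632.36468863 221.8823215 ] 0.1 94.17688689199767
[[-2.83838656e-02 -9.92702950e-01  1.17197311e-01  4.09391478e+02]
 [-9.99579915e-01  2.75001835e-02 -9.15062532e-03  8.00569763e+01]
 [ 5.86090518e-03 -1.17407808e-01 -9.93066491e-01  1.37097358e+03]
 [ 0.00000000e+00  0.00000000e+00  0.00000000e+00  1.00000000e+00]]
[[-5.78117740e-01  3.99046476e-01 -7.11717492e-01  1.36412153e+03]
 [ 8.15906558e-01  2.73373685e-01 -5.09473568e-01  6.83301180e+02]
 [-8.73879851e-03 -8.75230677e-01 -4.83626814e-01  6.22727974e+02]
 [ 0.00000000e+00  0.00000000e+00  0.00000000e+00  1.00000000e+00]]
```

View pics/top1.png

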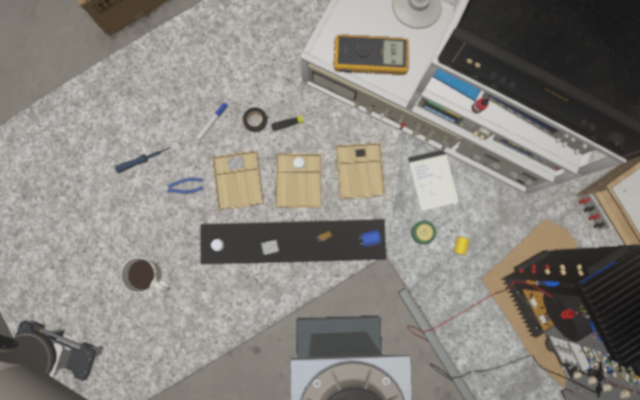

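View pics/side1.png

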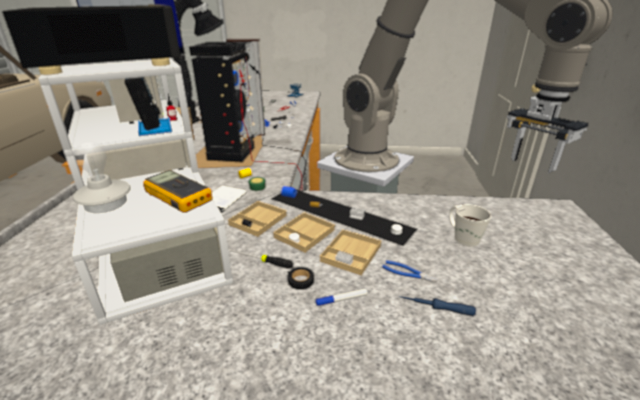

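The top view shows the parts on the mat: knob (217,245), heat sink (270,247), small cap (324,237) and blue can (370,239). Tray samples: heat sink (236,162), knob (298,162) and black cap (360,153). The tin is at (424,232) and the pliers at (186,186). Two things could be cap_large: the blue can at (370,239) and the yellow can at (462,245). The blue one on the mat fits the description; I'll confirm it in an enlarged crop.

```bash
python3 - <<'E'
from h import *
im=cv2.imread('pics/top1.png')[135:270,195:395]
cv2.imwrite('pics/crop1.png',cv2.resize(im,None,fx=4,fy=4,interpolation=cv2.INTER_CUBIC))
for n,uv,z in [('knob',(217,245),18),('hs',(270,247),26),('cs',(324,237),19),('cl',(370,239),37),('thl',(238,180),22),('tk',(299,180),22),('tc',(360,171),22),('tin',(424,232),30),('pl',(186,186),8)]:
    print(n,ray('top1',[uv],z)[0].round())
E
```

```text
knob [458. 345.  18.]
hs [449. 203.  26.]
cs [472.  60.  19.]
cl [463. -60.  37.]
thl [631. 286.  22.]
tk [626. 123.  22.]
tc [646. -42.  22.]
tin [ 477. -205.   30.]
pl [621. 431.   8.]
```

View pics/crop1.png

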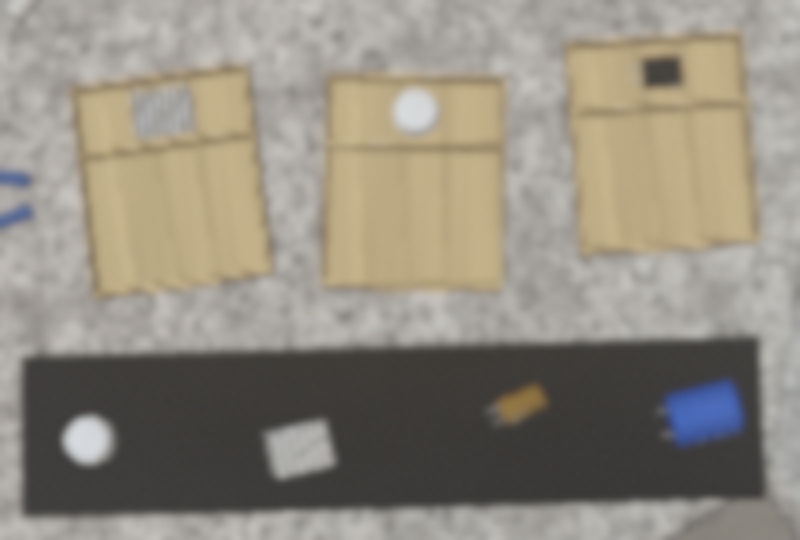

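The crop confirms the blue can with leads at (370,238) in full-image pixels; the yellow one lies off the mat. Heat sink, knob and tan cap are also clear. I'll move towards the parts for a wrist view.

```bash
cat >> h.py <<'E'
def go(x,y,z,psi):
    """print shift (cm, tool axes) and turn about tool z (deg) to TCP target with tool y at psi deg"""
    s=arm.sense();R=np.array(s['tcp_rot']);d=np.array([x,y,z])-s['eef_pos']
    p=np.degrees(np.arctan2(R[1,1],R[0,1])); t=(p-psi+90)%180-90
    print('shift now',(R.T@d/10).round(2),'turn',round(t,1),'| after turn',end=' ')
    a=np.radians(p-t);R2=np.array([[-np.sin(a),np.cos(a),0],[np.cos(a),np.sin(a),0],[0,0,-1]])
    print((R2.T@d/10).round(2),'t',s['t'],'w',s['width'],'F',s['gripper_force'])
E
python3 -m jog '[[-4.9,-3,-1,0,0,0,1],[-4.9,-3,-1,0,0,0,1],[-4.9,-3,-1,0,0,0,1],[-4.9,-3,-1,0,0,0,1],[-4.9,-3,-1,0,0,0,1],[-4.9,-3,-1,0,0,0,1],[-4.9,-3,-1,0,0,0,1],[-4.9,-3,-1,0,0,0,1]]' 20
python3 - <<'E'
from h import *
A=lambda p:np.array(p,float)/4+np.array([195-.375,135-.375])
def seg(n,a,b,z):
    p=ray('top1',[A(a),A(b)],z);d=p[1]-p[0];print(n,p.mean(0).round(1),np.linalg.norm(d).round(1),'axis',np.degrees(np.arctan2(d[1],d[0])).round(1))
seg('knob',(62,441),(114,441),18)
seg('hs',(269,455),(331.5,442),26)
seg('cs',(500,413),(546,393),10)
seg('cl',(671,421),(742,406),20)
seg('th x',(184,285),(161,78),22);seg('tk x',(413,289),(416,75),22);seg('tc x',(670,248),(655,40),22)
go(520,270,300,0)
E
```

```text
t: 1.1
eef_pos: [519.7, 269.5, 302.7]
tcp_rot: [[-0.937, 0.348, -0.0], [0.348, 0.937, 0.0], [0.0, -0.0, -1.0]]
wrist_force: [0.6, 0.7, -0.1]
width: 94.0
gripper_force: 0.0
knob [458.8 345.9  18. ] 34.9 axis -91.3
hs [450.1 203.8  26. ] 42.0 axis -79.8
cs [476.8  56.3  10. ] 33.4 axis -68.1
cl [465.8 -64.9  20. ] 48.3 axis -79.9
th x [631.3 287.1  22. ] 141.8 axis 5.8
tk x [626.3 124.6  22. ] 144.9 axis -2.1
tc x [647.6 -42.3  22. ] 142.0 axis 1.8
shift now [-0.01  0.06  0.27] turn 69.6 | after turn [0.05 0.03 0.27] t 1.1 w 93.99487519514477 F 0.0
```

```bash
python3 -m jog '[[0,0,0,0,0,10,1],[0,0,0,0,0,10,1],[0,0,0,0,0,10,1],[0,0,0,0,0,10,1],[0,0,0,0,0,10,1],[0,0,0,0,0,10,1],[0,0,0,0,0,9.6,1],[0,0,0,0,0,0,1]]'
python3 - <<'E'
from h import *
snap('wrist','w1.png')
s=arm.sense();print(s['qpos']);print(np.load('pics/w1.npz')['M'].round(2))
E
```

```text
t: 2.1
eef_pos: [518.8, 271.2, 302.2]
tcp_rot: [[-0.001, 1.0, -0.0], [1.0, 0.001, -0.0], [-0.0, -0.0, -1.0]]
wrist_force: [0.1, -0.8, -1.1]
width: 93.9
gripper_force: 0.0
[-0.96242439  0.2264017   0.44604372  1.73475561 -0.10374541  1.20417624
 -0.48482036]
[[ 1.0000e+00  0.0000e+00 -0.0000e+00  5.1846e+02]
 [ 0.0000e+00 -9.6000e-01 -2.6000e-01  3.4792e+02]
 [-0.0000e+00  2.6000e-01 -9.6000e-01  4.6414e+02]
 [ 0.0000e+00  0.0000e+00  0.0000e+00  1.0000e+00]]
```

View pics/w1.png

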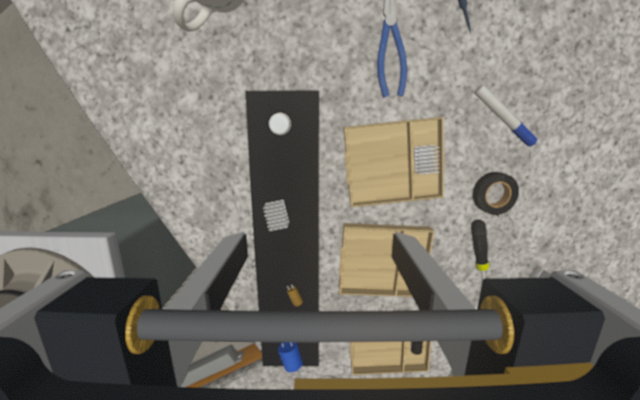

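The wrist view shows knob (280,124), heat sink (276,216), tan cap (294,295) and the blue can (290,355). The heat-sink tray's front compartment is centred near (378,165) and the knob tray's near (370,260). I'll cross-check these against the top view.

```bash
python3 - <<'E'
from h import *
im=cv2.imread('pics/w1.png')
print('knob/hs',ray('w1',[(280,124)],18).round(1),ray('w1',[(276,215.5)],26).round(1))
p=ray('w1',[(273,203),(279,229)],26);d=p[1]-p[0];print(np.linalg.norm(d),np.degrees(np.arctan2(d[1],d[0])))
p=ray('w1',[(290,287.5),(297,303.5)],10.5);d=p[1]-p[0];print('cs',p.mean(0),np.linalg.norm(d),np.degrees(np.arctan2(d[1],d[0])))
print('th corners',ray('w1',[(346,127),(441,119),(443,198),(353,205)],22).round(1),ray('w1',[(346,127),(441,119),(443,198),(353,205)],22).mean(0))
g=cv2.cvtColor(im,cv2.COLOR_BGR2GRAY)[90:240,250:318]
n,l,st,c=cv2.connectedComponentsWithStats((g>110).astype(np.uint8))
for i in range(1,n):
    if st[i,4]>80: print(st[i],c[i]+[250,90])
go(459,346,70,0)
E
```

```text
knob/hs [[461.2 345.7  18. ]] [[451.6 208.9  26. ]]
42.820538198935566 -79.65699379163422
cs [473.8594582   58.18998901  10.5       ] 33.74092953093335 -70.28553061287218
th corners [[556.8 341.6  22. ]
 [694.3 354.   22. ]
 [709.6 236.1  22. ]
 [570.4 224.8  22. ]] [632.77145049 289.12138348  22.        ]
[ 19  22  22  23 393] [279.3129771  123.15012723]
[  0  97   4  53 124] [250.89516129 219.37903226]
[ 14 110  25  31 587] [275.92844974 214.96081772]
shift now [ 7.51 -5.94 23.23] turn 0.2 | after turn [ 7.48 -5.98 23.23] t 2.15 w 94.02281156245273 F 0.0
```

```bash
python3 -m jog '[[1.9,-1.5,5,0,0,0,1],[1.9,-1.5,5,0,0,0,1],[1.9,-1.5,5,0,0,0,1],[1.8,-1.4,5,0,0,0,1],[0,0,4,0,0,0,1],[0,0,4,0,0,0,1],[0,0,0,0,0,0,1],[0,0,0,0,0,0,-1]]'
python3 -m jog '[[0,0,0,0,0,0,-1],[0,0,0,0,0,0,-1],[0,0,0,0,0,0,-1],[0,0,0,0,0,0,-1],[0,0,0,0,0,0,-1],[0,0,-3,0,0,0,-1],[0,0,-4,0,0,0,-1],[0,0,0,0,0,0,-1]]'
python3 -c "
from h import *
c=lambda X,Y,a,x:(X+x*np.cos(np.radians(a)),Y+x*np.sin(np.radians(a)))
for n,X,Y,a in(('th',632,288,5.5),('tk',626.3,124.6,-2),('tc',647.6,-42.3,2)):print(n,np.round(c(X,Y,a,-23.5),1))
go(603,125,95,0)"
```

```text
t: 3.15
eef_pos: [459.9, 346.0, 22.2]
tcp_rot: [[-0.003, 1.0, -0.001], [1.0, 0.003, -0.0], [-0.0, -0.001, -1.0]]
wrist_force: [0.9, 1.2, -0.1]
width: 87.3
gripper_force: 0.0
t: 4.15
eef_pos: [461.2, 347.2, 95.1]
tcp_rot: [[-0.0, 1.0, 0.003], [1.0, 0.0, 0.003], [0.003, 0.003, -1.0]]
wrist_force: [-0.2, -0.2, 1.1]
width: 7.2
gripper_force: 0.0
th [608.6 285.7]
tk [602.8 125.4]
tc [624.1 -43.1]
shift now [-2.222e+01  1.418e+01 -2.000e-02] turn 0.0 | after turn [-2.222e+01  1.418e+01  1.000e-02] t 4.15 w 7.2290377227445575 F 0.0
```

The fingers need about 1.2 s to close, so I lifted too early. I'll reopen and check the knob.

```bash
python3 -m jog '[[0,0,-3,0,0,0,0.3],[0,0,0,0,0,0,0.3],[0,0,0,0,0,0,0.3],[0,0,0,0,0,0,0.3],[0,0,0,0,0,0,0.3],[0,0,0,0,0,0,0.3],[0,0,0,0,0,0,0.3],[0,0,0,0,0,0,0.3]]'
python3 - <<'E'
from h import *
im=snap('top','top2.png')
p=im[225:265,205:235].min(axis=2)
n,l,st,c=cv2.connectedComponentsWithStats((p>120).astype(np.uint8))
for i in range(1,n): print(st[i],c[i]+[205,225],ray('top2',[c[i]+[205,225]],18).round(1))
im=snap('wrist','w2.png'); s=arm.sense();print(s['eef_pos'],s['width'])
E
```

```text
t: 5.15
eef_pos: [460.0, 346.1, 122.5]
tcp_rot: [[-0.0, 1.0, -0.0], [1.0, 0.0, -0.0], [-0.0, -0.0, -1.0]]
wrist_force: [-1.0, -0.5, 0.6]
width: 61.3
gripper_force: 0.0
[  6  14  12  12 122] [216.57377049 244.5       ] [[459.8 346.   18. ]]
[11 38 19  2 21] [225.80952381 263.9047619 ] [[407.9 321.9  18. ]]
[459.98284749 346.12810172 122.48550137] 61.18851419000669
```

View pics/w2.png

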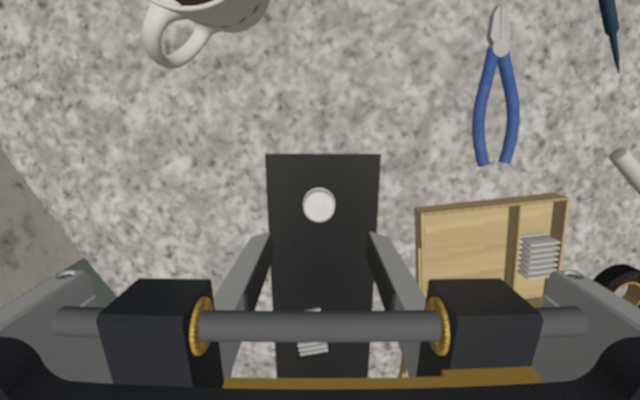

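The knob stands undisturbed at wrist pixel (319,205) and the gripper is centred over it at (460,346).

```bash
python3 -m jog '[[0,0,5,0,0,0,0.3],[0,0,3,0,0,0,0.3],[0,0,2.1,0,0,0,0.3],[0,0,0,0,0,0,-1],[0,0,0,0,0,0,-1],[0,0,0,0,0,0,-1],[0,0,0,0,0,0,-1],[0,0,0,0,0,0,-1]]' 20
python3 -c "
from h import *
go(603,125,100,0)"
```

```text
t: 6.25
eef_pos: [460.0, 346.3, 21.7]
tcp_rot: [[-0.0, 1.0, 0.0], [1.0, 0.0, 0.0], [0.0, 0.0, -1.0]]
wrist_force: [-1.0, -0.8, 2.6]
width: 29.1
gripper_force: 20.0
shift now [-22.13  14.3   -7.84] turn 0.0 | after turn [-22.13  14.3   -7.83] t 6.25 w 29.071172114097315 F 20.03047281002182
```

```bash
python3 -m jog '[[0,0,-4,0,0,0,-1],[0,0,-4,0,0,0,-1],[-3.7,2.4,0,0,0,0,-1],[-3.7,2.4,0,0,0,0,-1],[-3.7,2.4,0,0,0,0,-1],[-3.7,2.4,0,0,0,0,-1],[-3.7,2.4,0,0,0,0,-1],[-3.6,2.3,0,0,0,0,-1]]'
python3 -m jog '[[0,0,0,0,0,0,-1],[0,0,4,0,0,0,-1],[0,0,2,0,0,0,-1],[0,0,1.3,0,0,0,-1],[0,0,0.4,0,0,0,-1],[0,0,0,0,0,0,-1],[0,0,0,0,0,0,-0.1],[0,0,0,0,0,0,-0.1]]'
```

```text
t: 7.25
eef_pos: [603.6, 123.9, 101.5]
tcp_rot: [[-0.0, 1.0, 0.0], [1.0, 0.0, 0.0], [0.0, 0.0, -1.0]]
wrist_force: [0.2, 1.0, -0.3]
width: 29.1
gripper_force: 19.9
t: 8.25
eef_pos: [603.3, 125.3, 25.1]
tcp_rot: [[-0.0, 1.0, 0.001], [1.0, 0.0, 0.0], [0.0, 0.001, -1.0]]
wrist_force: [-0.5, -1.4, 0.1]
width: 41.9
gripper_force: 0.0
```

```bash
python3 -m jog '[[0,0,-4,0,0,0,-0.1],[0,0,-4,0,0,0,0.4],[2,-3.8,0,0,0,0,0.4],[2,-3.8,0,0,0,0,0.4],[2,-3.8,0,0,0,0,0.4],[2,-3.8,0,0,0,0,0.4],[0,0,0,0,0,-10,0.4],[0,0,0,0,0,0,0.4]]'
python3 - <<'E'
from h import *
im=snap('top','top3.png')
p=im[:,:,:].min(axis=2)
for (a,b,c_,d,z,n_) in [(165,205,282,316,20,'knob in tray'),]:
    q=p[a:b,c_:d]; n,l,st,c=cv2.connectedComponentsWithStats((q>165).astype(np.uint8))
    for i in range(1,n): print(n_,st[i],ray('top3',[c[i]+[c_,a]],z).round(1))
snap('wrist','w3.png'); go(451,206,22,10)
E
```

```text
t: 9.25
eef_pos: [451.0, 205.5, 105.0]
tcp_rot: [[-0.174, 0.985, 0.001], [0.985, 0.174, 0.001], [0.001, 0.001, -1.0]]
wrist_force: [0.2, -0.8, -0.0]
width: 65.9
gripper_force: 0.0
knob in tray [11  0 11  3 27] [[665.  124.5  20. ]]
knob in tray [ 11  18  11  12 106] [[603.8 125.9  20. ]]
shift now [ 0.12 -0.03  8.28] turn -0.3 | after turn [ 0.12 -0.03  8.28] t 9.35 w 66.07761042991957 F 0.0
```

View pics/w3.png

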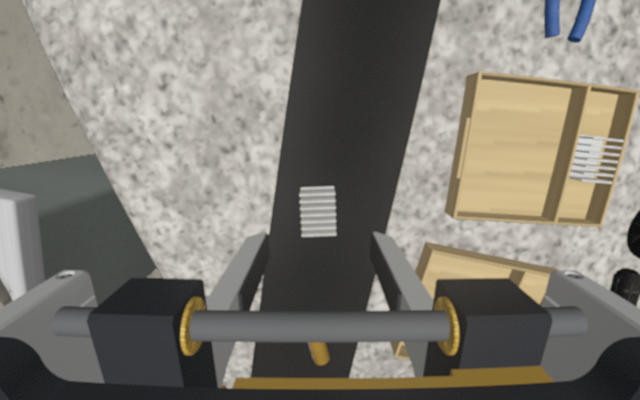

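The knob lies in its tray at (604,126). The heat sink at (318,211) is square to the fingers and centred.

```bash
python3 -c "
from h import *
print(ray('w3',[(318,211.5)],26))"
python3 -m jog '[[0.1,0,4,0,0,0,0.4],[0,0,3,0,0,0,0.4],[0,0,1.3,0,0,0,0.4],[0,0,0,0,0,0,-1],[0,0,0,0,0,0,-1],[0,0,0,0,0,0,-1],[0,0,0,0,0,0,-1],[0,0,0,0,0,0,-1]]' 20
python3 -c "
from h import *
go(608,286,102,6)"
```

```text
[[449.33955467 208.86370364  26.        ]]
t: 10.35
eef_pos: [451.0, 206.4, 22.0]
tcp_rot: [[-0.174, 0.985, 0.001], [0.985, 0.174, 0.001], [0.0, 0.001, -1.0]]
wrist_force: [-1.5, -0.6, 8.5]
width: 29.9
gripper_force: 19.9
shift now [ 5.12 16.85 -7.98] turn 4.0 | after turn [ 6.28 16.44 -8.  ] t 10.35 w 29.903673918967687 F 19.9334254860878
```

```bash
python3 -m jog '[[0,0,-4,0,0,0,-1],[0,0,-4,0,0,4,-1],[1.6,4.1,0,0,0,0,-1],[1.6,4.1,0,0,0,0,-1],[1.6,4.1,0,0,0,0,-1],[1.5,4.1,0,0,0,0,-1],[0,0,0,0,0,0,-1],[0,0,0,0,0,0,-1]]'
python3 -m jog '[[0,0,4,0,0,0,-1],[0,0,2,0,0,0,-1],[0,0,1.3,0,0,0,-1],[0,0,0.4,0,0,0,-1],[0,0,0,0,0,0,-1],[0,0,0,0,0,0,-0.1],[0,0,0,0,0,0,-0.1],[0,0,0,0,0,0,-0.1]]'
python3 -c "
from h import *
go(475,57,104,21)"
```

```text
t: 11.35
eef_pos: [606.7, 285.4, 101.1]
tcp_rot: [[-0.104, 0.995, -0.001], [0.995, 0.104, -0.001], [-0.001, -0.001, -1.0]]
wrist_force: [0.5, -0.1, -0.3]
width: 29.9
gripper_force: 19.9
t: 12.35
eef_pos: [607.4, 286.1, 24.8]
tcp_rot: [[-0.105, 0.994, 0.0], [0.994, 0.105, 0.0], [0.0, 0.0, -1.0]]
wrist_force: [0.7, -0.3, -0.7]
width: 42.1
gripper_force: 0.0
shift now [-21.39 -15.57  -7.93] turn -15.0 | after turn [-16.64 -20.57  -7.92] t 12.35 w 42.14045786877472 F 0.0
```

```bash
python3 -m jog '[[0,0,-6,0,0,0,-0.1],[0,0,-2,0,0,-7.5,0.2],[0,0,0,0,0,-7.5,0.2],[-3.3,-4.1,0,0,0,0,0.2],[-3.3,-4.1,0,0,0,0,0.2],[-3.3,-4.1,0,0,0,0,0.2],[-3.3,-4.1,0,0,0,0,0.2],[-3.4,-4.2,0,0,0,0,0.2]]'
python3 - <<'E'
from h import *
snap('wrist','w4.png');snap('top','top4.png'); go(475,57,20,21)
E
```

```text
t: 13.35
eef_pos: [473.7, 55.8, 104.7]
tcp_rot: [[-0.359, 0.933, 0.001], [0.933, 0.359, 0.0], [-0.0, 0.001, -1.0]]
wrist_force: [0.5, -1.0, -0.3]
width: 56.6
gripper_force: 0.0
shift now [0.29 0.47 8.46] turn -0.3 | after turn [0.29 0.46 8.47] t 13.45 w 56.510248696867215 F 0.0
```

View pics/w4.png

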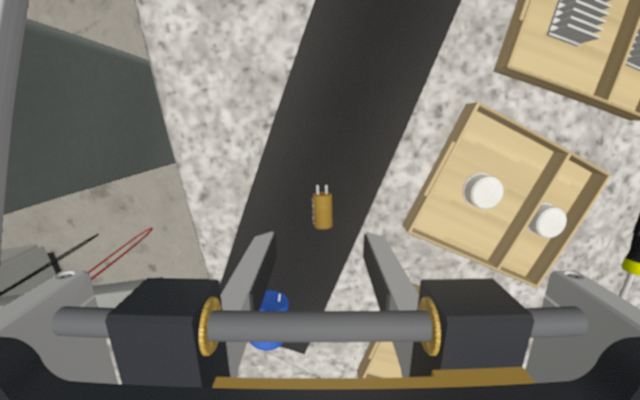

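The tan cap at (322,210) is centred between the fingers and parallel to them. The knob at (484,190) and heat sink at (578,20) are in their trays.

```bash
python3 -c "
from h import *
print(ray('w4',[(322.5,210.5),(322,192),(323,228)],13))"
python3 -m jog '[[0.2,0.2,4,0,0,0,0.2],[0,0,3,0,0,0,0.2],[0,0,1.4,0,0,0,0.2],[0,0,0,0,0,0,-1],[0,0,0,0,0,0,-1],[0,0,0,0,0,0,-1],[0,0,0,0,0,0,-1],[0,0,0,0,0,0,-1]]' 20
python3 -c "
from h import *
go(623,-15,105,2)"
```

```text
[[475.64447172  57.81780208  13.        ]
 [469.14632753  73.38396856  13.        ]
 [482.02622602  42.59662667  13.        ]]
t: 14.45
eef_pos: [475.8, 59.8, 20.7]
tcp_rot: [[-0.359, 0.934, 0.0], [0.934, 0.359, 0.0], [0.0, 0.0, -1.0]]
wrist_force: [0.2, -0.3, 1.6]
width: 16.3
gripper_force: 20.0
shift now [-12.26  11.06  -8.43] turn 19.0 | after turn [-7.99 14.45 -8.43] t 14.45 w 16.302115255589776 F 19.992260205681305
```

```bash
python3 -m jog '[[0,0,-5,0,0,0,-1],[0,0,-3.4,0,0,9.5,-1],[0,0,0,0,0,9.5,-1],[-2,3.6,0,0,0,0,-1],[-2,3.6,0,0,0,0,-1],[-2,3.6,0,0,0,0,-1],[-2,3.6,0,0,0,0,-1],[0,0,0,0,0,0,-1]]'
python3 -m jog '[[0,0,4,0,0,0,-1],[0,0,2,0,0,0,-1],[0,0,1.5,0,0,0,-1],[0,0,0.7,0,0,0,-1],[0,0,0,0,0,0,-1],[0,0,0,0,0,0,-0.3],[0,0,0,0,0,0,-0.3],[0,0,0,0,0,0,-0.3]]'
python3 -c "
from h import *
go(465,-65,104,10)"
```

```text
t: 15.45
eef_pos: [624.1, -17.1, 104.2]
tcp_rot: [[-0.033, 0.999, 0.001], [0.999, 0.033, -0.001], [-0.001, 0.001, -1.0]]
wrist_force: [-0.8, -0.1, 0.1]
width: 16.0
gripper_force: 20.0
t: 16.45
eef_pos: [622.5, -15.2, 22.7]
tcp_rot: [[-0.035, 0.999, 0.0], [0.999, 0.035, 0.0], [0.0, 0.0, -1.0]]
wrist_force: [0.6, -0.2, 0.2]
width: 32.7
gripper_force: 0.0
shift now [ -4.43 -15.91  -8.13] turn -8.0 | after turn [ -2.17 -16.38  -8.13] t 16.45 w 32.6865498778765 F 0.0
```

```bash
python3 -m jog '[[0,0,-5,0,0,0,-0.3],[0,0,-3,0,0,-8,0.4],[-0.5,-4.1,0,0,0,0,0.4],[-0.5,-4.1,0,0,0,0,0.4],[-0.6,-4.1,0,0,0,0,0.4],[-0.6,-4.1,0,0,0,0,0.4],[0,0,0,0,0,0,0.4],[0,0,0,0,0,0,0.4]]'
python3 - <<'E'
from h import *
snap('wrist','w5.png');snap('top','top5.png'); go(465,-65,21,10)
E
```

```text
t: 17.45
eef_pos: [465.4, -65.2, 102.9]
tcp_rot: [[-0.174, 0.985, 0.001], [0.985, 0.174, 0.0], [0.0, 0.001, -1.0]]
wrist_force: [-0.2, 0.7, 1.0]
width: 66.0
gripper_force: 0.0
shift now [ 0.02 -0.06  8.16] turn 0.0 | after turn [ 0.02 -0.06  8.16] t 17.55 w 65.47283049527077 F 0.0
```

View pics/w5.png

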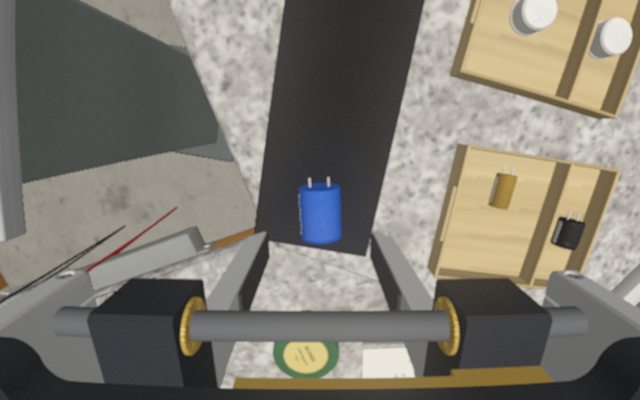

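The blue can at (320,213) is centred and aligned. The tan cap lies in its tray at (503,190), leaving the lower half of the compartment free.

```bash
python3 -c "
from h import *
print(ray('w5',[(320,213),(320,187),(321,240)],33))
for a,b in [((496,206),(509,173))]:
  print('small in tray',ray('w5',[a,b],14))
print('tc corners',ray('w5',[(463,146),(618,171)],22))"
python3 -m jog '[[0,0,4,0,0,0,0.4],[0,0,3,0,0,0,0.4],[0,0,1,0,0,0,0.4],[0,0,0,0,0,0,-1],[0,0,0,0,0,0,-1],[0,0,0,0,0,0,-1],[0,0,0,0,0,0,-1],[0,0,0,0,0,0,-1]]' 25
python3 -c "
from h import *
go(624,-71,105,2)"
```

```text
[[464.76022779 -59.72254412  33.        ]
 [460.99079631 -38.44303536  33.        ]
 [469.69956542 -82.81269237  33.        ]]
small in tray [[619.64329924 -31.9045187   14.        ]
 [621.50343685  -1.29378493  14.        ]]
tc corners [[570.23409382  13.2757004   22.        ]
 [715.87340585  19.58909474  22.        ]]
t: 18.55
eef_pos: [465.3, -65.3, 23.2]
tcp_rot: [[-0.174, 0.985, 0.001], [0.985, 0.174, 0.0], [0.0, 0.001, -1.0]]
wrist_force: [-0.9, 0.1, 9.2]
width: 35.1
gripper_force: 24.8
shift now [-3.32 15.54 -8.15] turn 8.0 | after turn [-1.13 15.84 -8.18] t 18.55 w 35.09846316491635 F 24.787533581256866
```

```bash
python3 -m jog '[[0,0,-5,0,0,0,-1],[0,0,-3.2,0,0,8,-1],[-0.4,4,0,0,0,0,-1],[-0.4,4,0,0,0,0,-1],[-0.4,4,0,0,0,0,-1],[-0.4,3.9,0,0,0,0,-1],[0,0,0,0,0,0,-1],[0,0,0,0,0,0,-1]]'
python3 - <<'E'
from h import *
snap('wrist','w6.png'); go(624,-76,26,2)
E
```

```text
t: 19.55
eef_pos: [623.4, -75.9, 104.3]
tcp_rot: [[-0.035, 0.999, -0.001], [0.999, 0.035, -0.0], [-0.0, -0.001, -1.0]]
wrist_force: [-0.9, -0.1, -1.1]
width: 35.1
gripper_force: 24.8
shift now [-0.02  0.08  7.85] turn -0.0 | after turn [-0.02  0.07  7.85] t 19.6 w 35.34279434459392 F 24.78103458881378
```

View pics/w6.png

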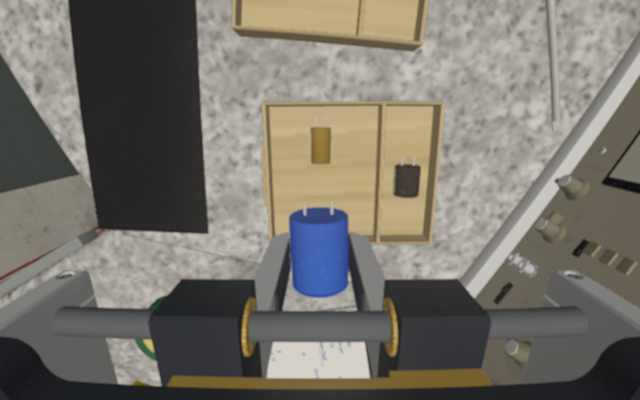

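The held can hangs at (320,250), the tan cap at (320,145). The near tray wall is at row 238. I'll check clearances.

```bash
python3 -c "
from h import *
print('small',ray('w6',[(320,127),(320,163)],14)[:,:2])
print('wall inner top -y / +y',ray('w6',[(320,237),(320,106)],22)[:,:2])
print('floor x walls',ray('w6',[(276,170),(376,170)],4)[:,:2])
print('can top, ends',ray('w6',[(320,212),(320,290)],115)[:,:2]);print('lead tips',ray('w6',[(318,203)],104)[:,:2])"
```

```text
small [[621.10348204  -2.81189132]
 [622.15235833 -32.49376277]]
wall inner top -y / +y [[624.39972484 -96.32679799]
 [620.52019463  13.37682176]]
floor x walls [[583.4154879  -41.34284717]
 [672.11437949 -38.22365904]]
can top, ends [[622.45440708 -45.18387356]
 [624.11450483 -92.03366853]]
lead tips [[621.27222508 -43.25630003]]
```

Clearances are about 5–8 mm on either side, so I'll lower it.

```bash
python3 -m jog '[[0,0,4,0,0,0,-1],[0,0,2,0,0,0,-1],[0,0,1,0,0,0,-1],[0,0,0.5,0,0,0,-1],[0,0,0.4,0,0,0,-1],[0,0,0,0,0,0,0.1],[0,0,0,0,0,0,0.1],[0,0,0,0,0,0,0.1]]'
python3 -m jog '[[0,0,-4,0,0,0,0.1],[0,0,-5,0,0,0,0.1],[0,0,-5,0,0,0,0.1],[5,-2,-2,0,0,0,0.1],[5,-2,0,0,0,0,0.1],[0,0,0,0,0,0,0.1],[0,0,0,0,0,0,0.1],[0,0,0,0,0,0,0.1]]'
python3 - <<'E'
from h import *
snap('top','top7.png');snap('wrist','w7.png');im=cv2.imread('pics/top7.png')[135:270,175:440]
cv2.imwrite('pics/crop7.png',cv2.resize(im,None,fx=3,fy=3,interpolation=cv2.INTER_CUBIC))
E
```

```text
t: 20.6
eef_pos: [624.4, -75.7, 25.8]
tcp_rot: [[-0.035, 0.999, 0.0], [0.999, 0.035, 0.0], [0.0, 0.0, -1.0]]
wrist_force: [0.2, 0.7, -0.4]
width: 51.5
gripper_force: 0.0
t: 21.6
eef_pos: [581.0, 21.5, 185.5]
tcp_rot: [[-0.033, 0.999, 0.0], [0.999, 0.033, -0.001], [-0.001, 0.0, -1.0]]
wrist_force: [0.7, 0.4, 0.2]
width: 51.4
gripper_force: 0.0
```

View pics/crop7.png

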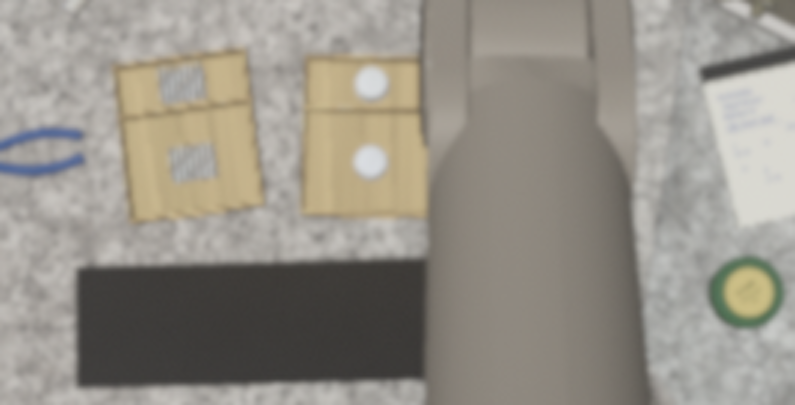

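View pics/w7.png

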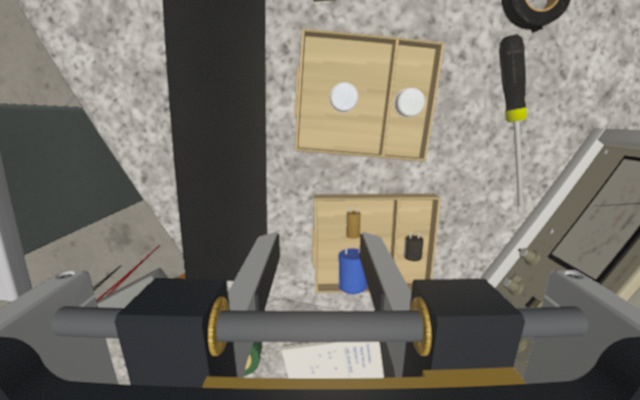

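The heat sink (192,163) and knob (369,162) are in their trays, and the pliers and tin are unmoved. The wrist view shows both caps in the capacitor tray, tan at (353,223) and blue at (352,271). I'll do one numeric check of the can, then hand in.

```bash
python3 -c "
from h import *
print('can z39',ray('w7',[(352,252),(352,291)],36)[:,:2],'small',ray('w7',[(353,212),(353,237)],14)[:,:2])
print('hs',ray('top7',[(175+192/3,135+163/3)],28),arm.sense()['t'])"
```

```text
can z39 [[619.95219966 -42.72979157]
 [623.22246155 -93.04057061]] small [[620.85563825  -1.84377236]
 [622.86069424 -33.117033  ]]
hs [[604.5534942  282.89358844  28.        ]] 21.7
```

The can spans y from -93 to -43, inside the walls and clear of the tan cap. All parts are placed.

```bash
python3 -c "
from h import *
print(arm.sign_off())"
```

```text
the job is handed in; nothing more can be done
None
```

I placed all four parts in the front compartments of their matching trays and handed the job in at about 22 s; the last images showed them in place and the tin and pliers unmoved, but sign-off returned no verdict.

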